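# Scan the parts bin's label, hang the scanner up, slide the bin home

## Robot

A 6-joint arm with a two-finger parallel gripper is mounted at the origin on the work surface. World frame = base frame: x ahead of the robot, y to its left, z up, the work surface at z = 0. Lengths are in m, angles in rad, forces in N, time in s.
With the tool pointing down it reaches from about 0.35 to 0.775 m from the base axis. Payload 5.5 kg.
Tool frame: the origin (TCP) lies at the very end of the fingers, on their centre line; the grasp point (between the pads) lies 19 mm behind it; z points along the fingers, y is the direction in which the jaws open and shut (so a half turn about z gives the same grasp; the last joint's range is limited). The gripper opens to 85 mm and grips with 20 to 120 N. Pads are 22 mm wide; open, the fingers measure 114 mm over their backs; the gripper's body (76 mm by 85 mm) begins 54 mm behind the grasp point. The pads swing forward as they close: fully open they stand 13 mm farther back than shut.
Start: joints at [-1.299, 0.313, 0.046, 1.304, 0, 1.431], TCP at [0.23, -0.527, 0.231] pointing down, gripper open.
Joint ranges: [-2.76, 2.76], [-0.86, 1.69], [-1.03, 1.26], [-2.2, 2.34], [-1.47, 1.5], [-3.14, 3.14]. Speed limits (rad/s): [2.57, 2.57, 3.14, 3.14, 3.14, 3.14].

## Interface

Orientations are given as a unit quaternion [w, x, y, z].
In Python, from workcell import get_state, imaging, env, spotter gives the robot as it stands.
- The arm moves only by the tool play_rows, never from a script. Its argument "moves" is a list of rows, each an object with "claw": the finger opening in cm, from 0 to 8.54; "delta_pos": the shift along the tool's x, y, z in cm, a list of three; "twist": the turn about the tool's z in degrees. A call has 1 to 12 rows; each row is the pose to reach, as a shift and turn from the pose commanded when the call began, along the tool's axes at that moment; what a row does not reach only later rows make up. A row lasts 1/8 s, in which the tool goes at most 62.5 mm and 10.7 degrees, less where a joint would pass 70% of its speed; a pose out of reach is approached as far as the arm can. A call with a gripper value outside its range is refused whole. The fingers move at their own pace and stop on an object; "force" is the grip in N (left out, the last holds). Time passes only in rows, so rows that repeat a pose let the fingers close. It gives the time, the measured TCP pose, the force and the opening at its end, in the units of the state.
- get_state(): the state, without advancing time (a new reading comes with each control period).
- imaging.read_camera(name): name is "scene" or "top" or "wrist"; returns the picture (384x512x3 uint8, red, green, blue); there is no depth.
- imaging.camera_info(name): a dict with "fx", "fy", "cx", "cy" (pixels), "k1" (the pictures are not rectified: a ray, as slopes to the right and down, at radius r is drawn at 1 + k1 r^2 times it, then the intrinsics apply), "world_to_cam" (4x4, takes a point from world to camera coordinates). Camera axes: x right, y down, z forward; pixel columns grow to the right and rows downward; lengths in m; the calibration is good to about 2 mm. A picture is of the moment at which its call begins: read the wrist's pose just before it. camera_info takes no time and is no camera call; for the wrist camera it gives the pose at the moment of the call.
- env.hand_in(): hands the job in, once; it reports no verdict.
Trained networks look in the newest picture that a camera, given by its name, has taken for a name from the list of things; names that differ only in an ending like _2 or _b are one class to them, and where a whole thing is asked for, a point or a joint stands for the part that bears it (a point fixed in the world has none). Each returns a list of dicts, best first, with "conf" (0 to 1); they miss things now and then, are a little off and sometimes report something else, mostly with a low value. They report only what shows in the picture. A call takes as long as a camera call. They do not tell look-alikes from the thing itself.
- spotter.spot_in(camera, query): "extent" ([left, top, right, bottom] in pixels, round what is visible of it).
The state is a dict: "clock": time; "joint_pos": joint angles; "qvel": joint speeds; "tau": joint torques, N m; "tcp_pos": TCP position; "orientation": TCP orientation; "wrist_force": force on the tool from outside, world axes, zero at the start; "ft_torque": the same for the moment, N m; "finger_gap": finger opening in m.
Only numpy, scipy, OpenCV 4.12 (cv2) and the standard library are available. Lean on these libraries where they do the work, as an engineer would, in place of code of your own. Each camera call takes 0.05 s, during which the arm holds its last target. There are 200 camera calls.

## Task

To book the parts bin on the plywood rack into stock, lift the barcode scanner up off its holder, aim it square at the middle of the bin's sloping label from about 10 cm away and hold it still on the label for two seconds, then hang it back in its holder the way it was and let go. After that, gently push the bin along the rack until it stands fully home against the end stop. Leave the other things on the bench where they are, and do not lay or drop the scanner on the bench.

Things in the scene. Friction and masses are not known exactly. Their poses are not given: they have to be found in the camera images.
- scanner: Pistol barcode scanner, about 0.24 kg. Origin: middle of its grey head, 120 (x) x 52 (y) x 44 (z) mm. The +x end is the nose, the beam leaves along +x; z is up as it hangs. Centred black handle 34 (x) x 24 (y) mm, reaching 111 mm below the origin. Hangs with its head on the holder's prongs, nose to the holder's +x. Grasp from above across the 52 mm, over the origin, tips clear of the prongs.
- hang (a point): Fixed point of the holder: where the origin of the hanging scanner lies, 152 mm above the holder's origin, same axes. The head must rise more than 10 mm here to clear the upturned ends, and the scanner 105 mm for its handle's foot to pass over them.
- nose (a point): Centre of the scanner's window, 60 mm ahead of the scanner's origin along its x; same axes as the scanner.
- holder: Fixed scanner holder on a plywood base 150 x 110 x 12 mm. Origin: under the base's centre, z up. Dark steel column at the -x end carries two level prongs along x: tops 130 mm above the bench, each 16 mm wide, 36 mm gap (y). 10 mm high upturned ends at x = +67 and -67 mm (inner faces) keep the head in.
- bin: Closed white plastic parts bin, grey top, about 0.45 kg, loose on the rack, axes as the rack's. Origin: under its centre. 110 (x) x 124 (y) x 123 (z) mm. Its +y side is upright to 60 mm, then slopes back 30 degrees from upright and carries the label. It slides when pushed at the middle of its upright -x face, 40 to 60 mm above its underside; that takes some 1 to 7 N.
- label: The white barcode label, 62 x 46 mm with black bars, on the bin's sloping side. Origin: its centre (90 mm above the bin's underside, 46 mm to the bin's +y). Its z axis points out of the label, square to it: 30 degrees above level, towards the bin's +y. Its x axis is the bin's x.
- rack: Fixed plywood rack, 300 (x) x 160 (y) mm. Origin: centre of its footprint on the bench, z up. Board top 60 mm above the bench; 18 mm high fences leave a lane 136 mm wide along x. End stop 50 mm high across the +x end, inner face at x = +138 mm (bin home: bin origin at x = +83 mm); the -x end, towards the robot, is open. At the start the bin's origin is at x = -60 to -10 mm, y = 0.
- jar: Loose screw jar, red cap, 64 mm across, 85 mm high; bystander, near the holder on its +y side. Origin under its centre.
- tub: Loose open white tub, 80 mm across, 60 mm high; bystander behind the holder (its -x side). Origin under its centre.
- tin: Loose tin, 84 mm across, 100 mm high; bystander beside the rack on its -y side. Origin under its centre.
- block: Loose cork sanding block 90 x 45 x 30 mm; bystander between rack and holder. Origin under its centre.
- driver: Loose screwdriver lying on the bench; bystander.
- wrench: Loose wrench lying on the bench; bystander.
Not all that is in view belongs to the job. Leave any green, turquoise or yellow look-alike of the holder alone.

How it is judged:
On the way, in this order (a step that is already met when the one before it is completed fails the run):
1. the scanner is lifted up off its holder, held in the fingers (z of scanner in the frame of holder above 0.175 m and contact force between scanner and holder below 0.01 N and contact force between the fingers and scanner above 0.5 N), for 0.2 s.
2. the held scanner points at the label (beam within 18 mm of its middle, nose 50 to 160 mm away, within 0.6 rad of square) and stays still for 1.2 s (x of label in the frame of nose between 0.05 and 0.16 m and y of label in the frame of nose between -0.018 and 0.018 m and z of label in the frame of nose between -0.018 and 0.018 m and angle between the x axis of scanner and the z axis of label, either way round below 0.6 rad and z of nose in the frame of label above 0.04 m and linear speed of scanner below 0.03 m/s and angular speed of scanner below 0.25 rad/s and contact force between the fingers and scanner above 0.5 N), for 1.2 s.
3. the scanner hangs in its holder again, the way it was, let go (x of scanner in the frame of holder between -0.012 and 0.012 m and y of scanner in the frame of holder between -0.012 and 0.012 m and z of scanner in the frame of holder between 0.146 and 0.16 m and angle between the x axis of scanner and the x axis of holder, either way round below 0.15 rad and angle between scanner's own z axis and vertical below 0.1 rad and linear speed of scanner below 0.02 m/s and contact force between the fingers and scanner below 0.05 N), for 0.2 s.
At the end, for the whole second after the job is handed in: the bin stands upright on the rack within 6 mm of its end stop, at rest; the scanner hangs at rest in its holder, nose the same way as at the start (within 12 mm and 0.15 rad of its place), let go (all of step 3 and x of bin in the frame of rack between 0.077 and 0.09 m and z of bin in the frame of rack between 0.055 and 0.066 m and angle between bin's own z axis and vertical below 0.08 rad and linear speed of bin below 0.02 m/s); the robot touches nothing.
It fails at once if the scanner is laid or dropped on the bench or rack (height (world z) of scanner below 0.12 m).
It fails at once if the bin is knocked along (faster than 0.4 m/s) instead of pushed gently (linear speed of bin above 0.4 m/s).
It fails at once if another thing on the bench is moved by more than 30 mm (distance of any of jar, tin, block, driver, wrench, tub from where it was at the start of the episode above 0.03 m).
It also fails if it takes over 59 s, if anything falls off the work surface, if the arm or the gripper's body presses on something with over 40 N, if the wrist force passes 120 N, or if a joint passes its speed limit or range.

## Working session

There is one attempt and no reset: what is moved stays moved. The work goes in short steps, Python scripts to look and compute and a tool call to move; the robot and the scene stay as the last step left them, time stands still between calls to the robot, and variables do not carry over. Pictures are saved under pics/ and viewed, about 8 in all and at most 12, crops included, and the job is handed in when it is done.

Besides the shell and the picture viewer there is one more tool, called after "Emit:" as name([rows], argument=value, ...), one row to a line, values as JSON. play_rows: Moves the arm, as the interface text tells. Its arguments: {"type":"object","properties":{"moves":{"type":"array"},"force":{"type":"number"}},"required":["moves"]}

```bash
mkdir -p pics; ls; cat > h.py <<'E'
import numpy as np, cv2
from workcell import get_state, imaging, env, spotter
def snap(n,f):
    info=imaging.camera_info(n); im=imaging.read_camera(n); cv2.imwrite('pics/'+f,im[:,:,::-1]); return im,info
def proj(info,P):
    T=np.array(info['world_to_cam']); p=np.atleast_2d(P)@T[:3,:3].T+T[:3,3]
    s=p[:,:2]/p[:,2:]; s=s*(1+info['k1']*(s**2).sum(1,keepdims=True))
    return s*[info['fx'],info['fy']]+[info['cx'],info['cy']]
def atz(info,uv,z):
    T=np.array(info['world_to_cam']); d=(np.array(uv,float)-[info['cx'],info['cy']])/[info['fx'],info['fy']]
    s=d.copy()
    for _ in range(20): s=d/(1+info['k1']*(s@s))
    r=T[:3,:3].T@np.array([s[0],s[1],1]); c=-T[:3,:3].T@T[:3,3]
    return c+r*(z-c[2])/r[2]
E
python3 - <<'E'
from h import *
print(get_state())
for n in ['scene','top']:
    im,i=snap(n,n+'0.png'); print(n,i)
    for q in ['scanner','holder','bin','label','rack','jar','tub','tin','block']:
        print(q,[(np.round(d['extent']).astype(int).tolist(),round(d['conf'],2)) for d in spotter.spot_in(n,q)][:4])
E
```

```text
pics
{'clock': 0.0, 'joint_pos': array([-1.29859352e+00,  3.14049449e-01,  4.49494246e-02,  1.30360289e+00,
        1.00639005e-05,  1.43119011e+00]), 'qvel': array([ 3.71427180e-04, -1.00954993e-03,  8.38484452e-04, -7.65097033e-05,
       -2.36517266e-03,  2.06235583e-04]), 'tau': array([ 7.36643615e-04, -4.80626500e+01,  2.98533064e+01,  1.95767172e-02,
       -4.69556392e-05,  8.23227140e-06]), 'tcp_pos': array([ 0.23000172, -0.52642093,  0.23036889]), 'orientation': array([-9.51533942e-04,  9.78876011e-01,  2.04452552e-01, -5.81346456e-05]), 'wrist_force': array([ 0.39485651, -0.59837413, -0.16188827]), 'ft_torque': array([ 0.00732994, -0.0494117 , -0.04470975]), 'finger_gap': 0.08538132607577684}
scene {'fx': 420.58622374077873, 'fy': 420.58622374077873, 'cx': 259.90608248274555, 'cy': 188.0739188434138, 'k1': -0.06059158526053681, 'world_to_cam': array([[-0.43324465,  0.90116561, -0.01412855,  0.16783976],
       [ 0.50866219,  0.23154358, -0.82924686, -0.16015365],
       [-0.74401737, -0.36645342, -0.55870389,  1.87567384],
       [ 0.        ,  0.        ,  0.        ,  1. 
[... 602 characters left out ...]
to_cam': array([[ 0.01413842, -0.99974109,  0.01782836,  0.02811935],
       [-0.99579401, -0.01569232, -0.09026654,  0.51074679],
       [ 0.09052294, -0.01647715, -0.99575805,  1.45193575],
       [ 0.        ,  0.        ,  0.        ,  1.        ]])}
scanner [([174, 172, 219, 206], 0.72)]
holder [([307, 236, 371, 281], 0.95), ([167, 233, 229, 278], 0.86), ([84, 204, 148, 247], 0.77), ([167, 167, 231, 216], 0.61)]
bin [([302, 148, 350, 190], 0.59)]
label [([302, 156, 318, 176], 0.61)]
rack [([293, 107, 351, 213], 0.91)]
jar [([202, 140, 223, 160], 0.71)]
tub [([147, 150, 173, 178], 0.96)]
tin [([357, 140, 389, 171], 0.67)]
block [([174, 169, 222, 201], 0.67), ([272, 118, 287, 147], 0.61)]
```

View pics/top0.png

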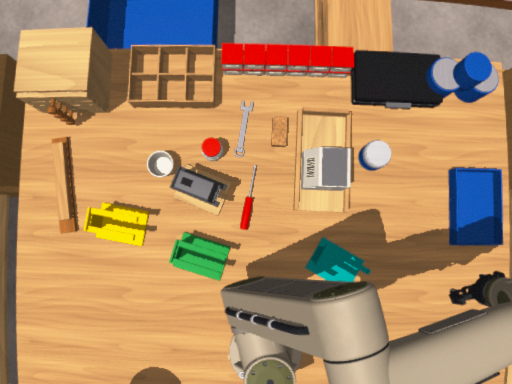

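View pics/scene0.png

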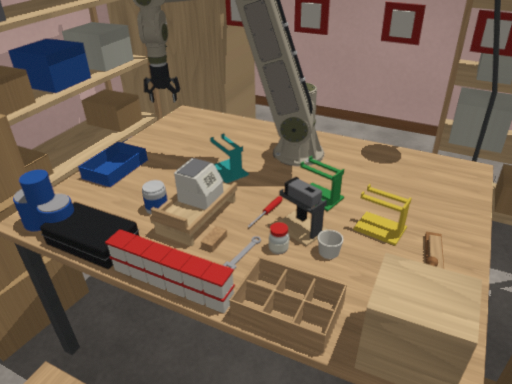

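```bash
python3 - <<'E'
from h import *
im=cv2.imread('pics/top0.png')
a=cv2.resize(im[130:220,140:240],None,fx=4,fy=4,interpolation=cv2.INTER_CUBIC)
b=cv2.resize(im[95:220,260:400],None,fx=4,fy=4,interpolation=cv2.INTER_CUBIC)
H=max(a.shape[0],b.shape[0]); o=np.zeros((H,960,3),np.uint8); o[:a.shape[0],:400]=a; o[:b.shape[0],400:]=b
cv2.imwrite('pics/c1.png',cv2.resize(o,(800,H*800//960)))
i=imaging.camera_info('top')
# rack corners at board/fence top z
for n,uv,z in [('rackTL',(301,107),.078),('rackTR',(352,111),.078),('tub',(160,164),.06),('jar',(211,147),.085),('tin',(376,154),.1),('block',(280,131),.03),('scanner',(198,185),.174),('bintop',(335,167),.183)]:
    print(n,atz(i,uv,z).round(3))
E
```

```text
rackTL [ 0.74  -0.093  0.078]
rackTR [ 0.732 -0.247  0.078]
tub [0.564 0.325 0.06 ]
jar [0.613 0.172 0.085]
tin [ 0.599 -0.313  0.1  ]
block [ 0.675 -0.034  0.03 ]
scanner [0.493 0.198 0.174]
bintop [ 0.547 -0.176  0.183]
```

View pics/c1.png

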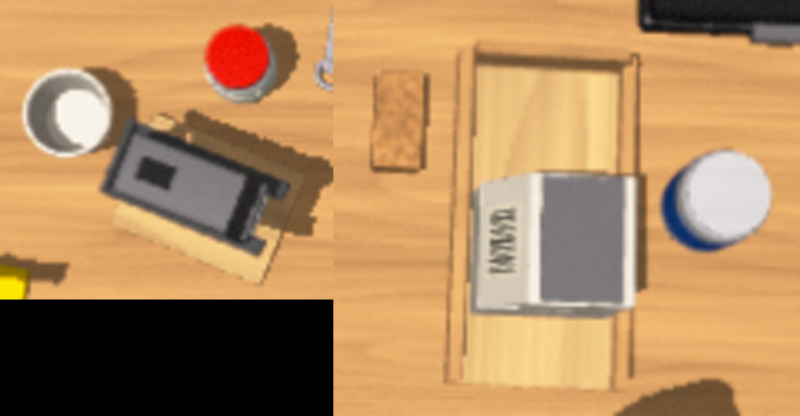

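Emit:
play_rows([
  {"claw": 8.5,"delta_pos": [0,0,-6],"twist": 0},
  {"claw": 8.5,"delta_pos": [4.1,-4.3,-9],"twist": -8},
  {"claw": 8.5,"delta_pos": [53.2,-56.1,-9],"twist": -44.4},
  {"claw": 8.5,"delta_pos": [53.2,-56.1,-9],"twist": -44.4},
  {"claw": 8.5,"delta_pos": [53.2,-56.1,-9],"twist": -44.4},
  {"claw": 8.5,"delta_pos": [53.2,-56.1,-9],"twist": -44.4},
  {"claw": 8.5,"delta_pos": [53.2,-56.1,-9],"twist": -44.4},
  {"claw": 8.5,"delta_pos": [53.2,-56.1,-9],"twist": -44.4},
  {"claw": 8.5,"delta_pos": [53.2,-56.1,-9],"twist": -44.4},
  {"claw": 8.5,"delta_pos": [53.2,-56.1,-9],"twist": -44.4},
  {"claw": 8.5,"delta_pos": [53.2,-56.1,-9],"twist": -44.4},
  {"claw": 8.5,"delta_pos": [53.2,-56.1,-9],"twist": -44.4},
])

```text
clock: 2.5
tcp_pos: [0.4622, 0.1154, 0.3214]
orientation: [0.0, 0.829, 0.559, 0.0]
wrist_force: [1.6, -0.8, 0.9]
finger_gap: 0.0848
```

Emit:
play_rows([
  {"claw": 8.5,"delta_pos": [6,0,0],"twist": 0},
  {"claw": 8.5,"delta_pos": [8,0,0],"twist": 0},
  {"claw": 8.5,"delta_pos": [8,0,0],"twist": 0},
  {"claw": 8.5,"delta_pos": [8,0,0],"twist": 0},
])

```text
clock: 3.0
tcp_pos: [0.4913, 0.1863, 0.3211]
orientation: [0.0, 0.829, 0.559, -0.0]
wrist_force: [0.1, -1.0, -1.1]
finger_gap: 0.085
```

```bash
python3 - <<'E'
from h import *
print(get_state()['tcp_pos'],get_state()['orientation'])
im,i=snap('wrist','w1.png'); print(i)
for q in ['scanner','holder']:
    print(q,spotter.spot_in('wrist',q)[:3])
t=imaging.camera_info('top')
c=[atz(t,u,.078) for u in [(298.1,108.5),(294,210),(351.4,111.5),(349.7,208.4)]]
for p in c: print('rack corner',p.round(3))
f=lambda x,y:((x-333.3)/3.333+260,y/3.333+95)
for u in [(542,177),(632,178),(622,303),(540,303)]: print('bintop',atz(t,f(*u),.183).round(3))
print('label',atz(t,f(503,241),.15).round(3))
E
```

```text
[0.49132852 0.18629658 0.32112105] [ 1.55331220e-04  8.29351093e-01  5.58727679e-01 -3.47442920e-04]
{'fx': 276.63608565279446, 'fy': 276.63608565279446, 'cx': 256.2080344000172, 'cy': 186.61887383801405, 'k1': -0.06481183264067605, 'world_to_cam': array([[ 9.26310051e-01, -3.76761563e-01,  6.43110743e-04,
        -3.85023227e-01],
       [-3.55988225e-01, -8.74674978e-01,  3.28962105e-01,
         2.64509172e-01],
       [-1.23377764e-01, -3.04949845e-01, -9.44342904e-01,
         5.83506590e-01],
       [ 0.00000000e+00,  0.00000000e+00,  0.00000000e+00,
         1.00000000e+00]])}
scanner [{'extent': [224.7, 100.4, 279.1, 208.1], 'conf': 0.59}]
holder [{'extent': [220.3, 87.3, 287.2, 208.1], 'conf': 0.81}, {'extent': [207.6, 315.0, 260.9, 335.6], 'conf': 0.78}, {'extent': [68.1, 135.4, 188.8, 262.4], 'conf': 0.7}]
rack corner [ 0.735 -0.084  0.078]
rack corner [ 0.432 -0.074  0.078]
rack corner [ 0.73  -0.246  0.078]
rack corner [ 0.439 -0.238  0.078]
bintop [ 0.599 -0.141  0.183]
bintop [ 0.599 -0.217  0.183]
bintop [ 0.496 -0.208  0.183]
bintop [ 0.495 -0.14   0.183]
label [ 0.549 -0.113  0.15 ]
```

View pics/w1.png

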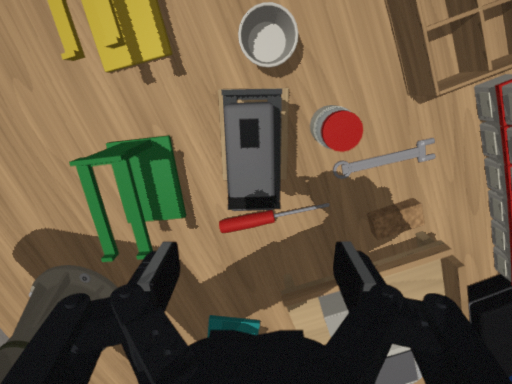

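```bash
cat >> h.py <<'E'
def head(x,y,a,z=.174):  # corners of head top (nose left.. ) a=yaw deg of scanner x
    a=np.radians(a);R=np.array([[np.cos(a),-np.sin(a)],[np.sin(a),np.cos(a)]])
    q=np.array([[.06,.026],[.06,-.026],[-.06,-.026],[-.06,.026]])@R.T+[x,y]
    return np.c_[q,np.full(4,z)]
E
python3 - <<'E'
from h import *
i=imaging.camera_info('wrist'); im=cv2.imread('pics/w1.png')
for u in [(225,103),(272,103),(229,208),(280,208)]: print(atz(i,u,.174).round(4))
c=cv2.resize(im[75:225,200:300],None,fx=4,fy=4,interpolation=cv2.INTER_CUBIC)
d=c.copy()
p=proj(i,head(.493,.2,-112)); cv2.polylines(d,[np.int32((p-[200,75])*4+2)],True,(0,255,0),1)
cv2.imwrite('pics/c2.png',np.hstack([c,d]))
E
```

```text
[0.4897 0.2652 0.174 ]
[0.5338 0.2472 0.174 ]
[0.4465 0.158  0.174 ]
[0.5006 0.1359 0.174 ]
```

View pics/c2.png

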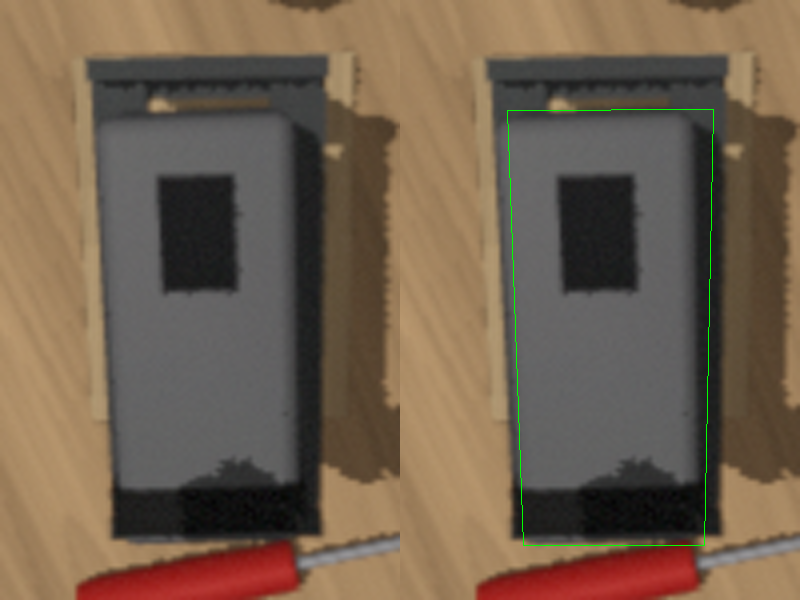

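Emit:
play_rows([
  {"claw": 8.5,"delta_pos": [1.4,-0.7,0],"twist": 0},
  {"claw": 8.5,"delta_pos": [1.4,-0.7,4],"twist": 0},
  {"claw": 8.5,"delta_pos": [1.4,-0.7,8],"twist": 0},
  {"claw": 8.5,"delta_pos": [1.4,-0.7,11],"twist": 0},
  {"claw": 8.5,"delta_pos": [1.4,-0.7,14],"twist": 0},
  {"claw": 8.5,"delta_pos": [1.4,-0.7,16],"twist": 0},
  {"claw": 8.5,"delta_pos": [1.4,-0.7,17.9],"twist": 0},
  {"claw": 8.5,"delta_pos": [1.4,-0.7,17.9],"twist": 0},
  {"claw": 8.5,"delta_pos": [1.4,-0.7,17.9],"twist": 0},
])

```text
clock: 4.28
tcp_pos: [0.4908, 0.2033, 0.1428]
orientation: [0.0, 0.829, 0.559, 0.0]
wrist_force: [-0.3, -0.6, -0.2]
finger_gap: 0.0846
```

Emit:
play_rows([
  {"claw": 4,"delta_pos": [0,0,0],"twist": 0},
  {"claw": 4,"delta_pos": [0,0,0],"twist": 0},
  {"claw": 4,"delta_pos": [0,0,0],"twist": 0},
  {"claw": 4,"delta_pos": [0,0,0],"twist": 0},
  {"claw": 4,"delta_pos": [0,0,0],"twist": 0},
  {"claw": 4,"delta_pos": [0,0,0],"twist": 0},
], force=50)

```text
clock: 5.03
tcp_pos: [0.4912, 0.2032, 0.1431]
orientation: [0.0, 0.829, 0.559, 0.001]
wrist_force: [-0.5, 0.3, 6.1]
finger_gap: 0.0514
```

```bash
python3 - <<'E'
from h import *
s=get_state(); print(s['clock'],s['tcp_pos'],s['finger_gap'],s['wrist_force'],s['ft_torque'],s['orientation'])
E
```

```text
5.025 [0.49117423 0.20317131 0.14311827] 0.051444125918615614 [-0.47233156  0.33346516  6.07373411] [0.00504055 0.15703494 0.04692394] [3.61347420e-04 8.29073171e-01 5.59139166e-01 9.68958261e-04]
```

Emit:
play_rows([
  {"claw": 4,"delta_pos": [0,0,-1],"twist": 0},
  {"claw": 4,"delta_pos": [0,0,-3],"twist": 0},
  {"claw": 4,"delta_pos": [0,0,-5],"twist": 0},
  {"claw": 4,"delta_pos": [0,0,-7],"twist": 0},
  {"claw": 4,"delta_pos": [0,0,-9],"twist": 0},
  {"claw": 4,"delta_pos": [0,0,-11],"twist": 0},
  {"claw": 4,"delta_pos": [0,0,-12.5],"twist": 0},
  {"claw": 4,"delta_pos": [0,0,-12.5],"twist": 0},
])

```text
clock: 6.02
tcp_pos: [0.491, 0.2031, 0.268]
orientation: [0.0, 0.829, 0.559, 0.001]
wrist_force: [0.5, -0.4, -2.6]
finger_gap: 0.0514
```

```bash
python3 - <<'E'
from h import *
s=get_state(); print(s['clock'],s['tcp_pos'],s['finger_gap'],s['wrist_force'],s['ft_torque'])
snap('wrist','w2.png'); snap('scene','s2.png')
a=cv2.imread('pics/w2.png')[60:290,150:380]; b=cv2.imread('pics/s2.png')[110:260,250:400]
cv2.imwrite('pics/c3.png',np.hstack([cv2.resize(a,(400,400)),cv2.resize(b,(400,400),interpolation=cv2.INTER_CUBIC)]))
E
```

```text
6.025 [0.49097765 0.20310894 0.26800337] 0.05141539937114093 [ 0.50876074 -0.38906515 -2.62991351] [-0.03131442 -0.00276903  0.0048771 ]
```

View pics/c3.png

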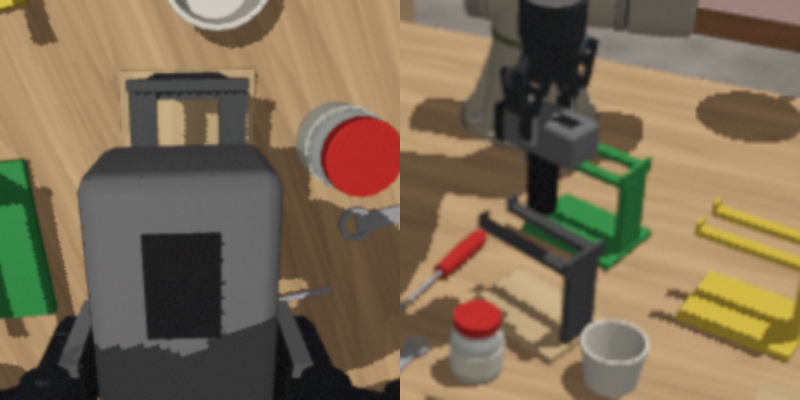

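Emit:
play_rows([
  {"claw": 4,"delta_pos": [-3,2.8,0],"twist": -4},
  {"claw": 4,"delta_pos": [-6.1,5.75,0],"twist": -10},
  {"claw": 4,"delta_pos": [-9.1,8.6,0],"twist": -16},
  {"claw": 4,"delta_pos": [-12.2,11.5,0],"twist": -20.5},
  {"claw": 4,"delta_pos": [-12.2,11.5,2],"twist": -20.5},
  {"claw": 4,"delta_pos": [-12.2,11.5,5],"twist": -20.5},
  {"claw": 4,"delta_pos": [-12.2,11.5,8],"twist": -20.5},
  {"claw": 4,"delta_pos": [-12.2,11.5,10.5],"twist": -20.5},
  {"claw": 4,"delta_pos": [-12.2,11.5,12.5],"twist": -20.5},
  {"claw": 4,"delta_pos": [-12.2,11.5,12.5],"twist": -20.5},
  {"claw": 4,"delta_pos": [-12.2,11.5,12.5],"twist": -20.5},
])

```text
clock: 7.5
tcp_pos: [0.5514, 0.0468, 0.1423]
orientation: [0.0, 0.716, 0.698, -0.0]
wrist_force: [-0.1, 0.1, -3.0]
finger_gap: 0.051
```

```bash
python3 - <<'E'
from h import *
s=get_state(); print(s['clock'],s['tcp_pos'],s['finger_gap'],s['wrist_force'],s['orientation'])
im,t=snap('top','t3.png'); im2,sc=snap('scene','s3.png')
out=[]
for n,inf,f in [('top',t,'t3.png'),('scene',sc,'s3.png')]:
    for q in ['scanner','bin','label']:
        print(n,q,[(np.round(d['extent'],1),round(d['conf'],2)) for d in spotter.spot_in(n,q)][:2])
    a=cv2.imread('pics/'+f); L=np.array([[.548,-.113,.150]]);N=np.array([[.548,-.013,.152],[.548,-.113,.152]])
    c=proj(inf,np.r_[L,N]); print(c.round(1))
    x0,y0=np.int32(c.mean(0)-[50,60]); k=cv2.resize(a[y0:y0+120,x0:x0+100],None,fx=4,fy=4,interpolation=cv2.INTER_CUBIC)
    p=np.int32((c-[x0,y0])*4+2); cv2.line(k,tuple(map(int,p[1])),tuple(map(int,p[2])),(0,255,0),1); out.append(k)
cv2.imwrite('pics/c4.png',np.hstack(out))
E
```

```text
7.5 [0.55144369 0.04678889 0.14226581] 0.05096939574737303 [-0.11167456  0.12314225 -3.03313966] [ 8.27871364e-06  7.16324475e-01  6.97767327e-01 -5.80851697e-05]
top scanner []
top bin []
top label [(array([303.5, 156.2, 318. , 174.7]), 0.7)]
[[310.8 167.7]
 [275.1 167. ]
 [310.8 167.6]]
scene scanner [(array([230.9, 178.6, 271.2, 220.7]), 0.7)]
scene bin [(array([174.2, 158.9, 224. , 212.4]), 0.67), (array([232.9, 179.3, 271.4, 219.4]), 0.22)]
scene label [(array([260.8, 199.4, 285. , 215.3]), 0.7), (array([201.6, 172.8, 219.8, 186.5]), 0.6)]
[[208.8 178.7]
 [234.6 184.9]
 [208.7 178.2]]
```

View pics/c4.png

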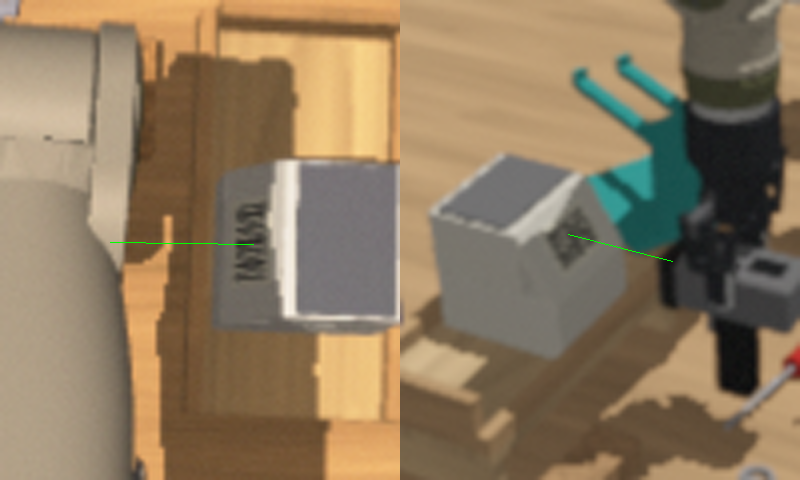

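Emit:
play_rows([
  {"claw": 4,"delta_pos": [0,0.2,0],"twist": 0},
  {"claw": 4,"delta_pos": [0,0.2,0],"twist": 0},
  {"claw": 4,"delta_pos": [0,0.2,0],"twist": 0},
  {"claw": 4,"delta_pos": [0,0.2,0],"twist": 0},
  {"claw": 4,"delta_pos": [0,0.2,0],"twist": 0},
  {"claw": 4,"delta_pos": [0,0.2,0],"twist": 0},
  {"claw": 4,"delta_pos": [0,0.2,0],"twist": 0},
  {"claw": 4,"delta_pos": [0,0.2,0],"twist": 0},
  {"claw": 4,"delta_pos": [0,0.2,0],"twist": 0},
  {"claw": 4,"delta_pos": [0,0.2,0],"twist": 0},
  {"claw": 4,"delta_pos": [0,0.2,0],"twist": 0},
  {"claw": 4,"delta_pos": [0,0.2,0],"twist": 0},
])

```text
clock: 9.4
tcp_pos: [0.5534, 0.0467, 0.142]
orientation: [0.0, 0.716, 0.698, -0.0]
wrist_force: [0.2, 0.1, -2.6]
finger_gap: 0.0509
```

```bash
python3 - <<'E'
from h import *
s=get_state(); print(s['clock'],s['tcp_pos'],s['finger_gap'],s['wrist_force'],s['ft_torque'])
im,i=snap('wrist','w4.png')
print([(np.round(d['extent'],1),round(d['conf'],2)) for d in spotter.spot_in('wrist','label')][:2])
# measured label & the point where the beam meets y=-.113
print(proj(i,np.array([[.548,-.113,.15],[.553,-.113,.15]])).round(1))
snap('scene','s4.png')
a=cv2.imread('pics/s4.png')[150:240,160:290]
cv2.imwrite('pics/c5.png',np.hstack([cv2.resize(a,(400,277),interpolation=cv2.INTER_CUBIC),cv2.resize(cv2.imread('pics/w4.png'),(369,277))]))
E
```

```text
9.4 [0.55336506 0.04670772 0.14203959] 0.05094445454842634 [ 0.15228787  0.06936671 -2.63950173] [0.04266516 0.01972245 0.01951712]
[(array([198.5, 140.6, 312.2, 337.6]), 0.55)]
[[255.5 421.2]
 [261.8 421.1]]
```

View pics/c5.png

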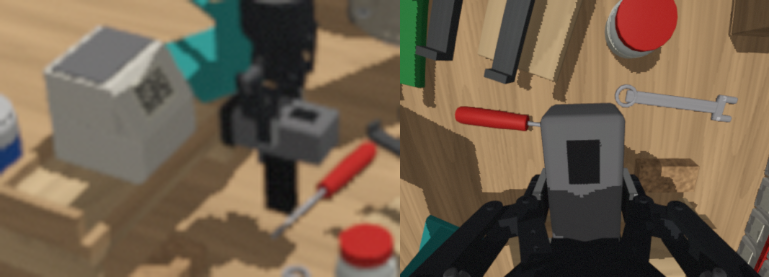

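Emit:
play_rows([
  {"claw": 4,"delta_pos": [0,0,0],"twist": 0},
  {"claw": 4,"delta_pos": [0,0,0],"twist": 0},
  {"claw": 4,"delta_pos": [0,0,0],"twist": 0},
  {"claw": 4,"delta_pos": [0,0,0],"twist": 0},
  {"claw": 4,"delta_pos": [0,0,0],"twist": 0},
  {"claw": 4,"delta_pos": [0,0,0],"twist": 0},
  {"claw": 4,"delta_pos": [0,0,-2],"twist": 0},
  {"claw": 4,"delta_pos": [0,0,-5],"twist": 0},
  {"claw": 4,"delta_pos": [0,0,-8],"twist": 0},
  {"claw": 4,"delta_pos": [0,0,-11],"twist": 0},
  {"claw": 4,"delta_pos": [0,0,-12.6],"twist": 0},
  {"claw": 4,"delta_pos": [0,0,-12.6],"twist": 0},
])

```text
clock: 11.05
tcp_pos: [0.5543, 0.0467, 0.2694]
orientation: [0.001, 0.716, 0.698, 0.001]
wrist_force: [0.2, 0.3, -2.7]
finger_gap: 0.0514
```

Emit:
play_rows([
  {"claw": 4,"delta_pos": [3.1,-1.33,0],"twist": 4},
  {"claw": 4,"delta_pos": [6.2,-2.65,0],"twist": 10},
  {"claw": 4,"delta_pos": [9.3,-4,0],"twist": 15},
  {"claw": 4,"delta_pos": [12.4,-5.3,0],"twist": 20.5},
  {"claw": 4,"delta_pos": [15.5,-6.65,0],"twist": 20.5},
  {"claw": 4,"delta_pos": [15.5,-6.65,0],"twist": 20.5},
  {"claw": 4,"delta_pos": [15.5,-6.65,0],"twist": 20.5},
  {"claw": 4,"delta_pos": [15.5,-6.65,0],"twist": 20.5},
])

```text
clock: 12.05
tcp_pos: [0.4912, 0.2027, 0.2676]
orientation: [0.0, 0.829, 0.559, -0.0]
wrist_force: [0.3, -0.1, -2.0]
finger_gap: 0.0512
```

```bash
python3 - <<'E'
from h import *
s=get_state(); print(s['clock'],s['tcp_pos'],s['finger_gap'],s['wrist_force'],s['ft_torque'],s['orientation'])
snap('wrist','w5.png')
a=cv2.absdiff(cv2.imread('pics/w5.png'),cv2.imread('pics/w2.png'));print(a[60:290,190:320].mean())
E
```

```text
12.05 [0.49117546 0.20268437 0.267555  ] 0.051240815083108654 [ 0.2767824  -0.0870449  -2.04070711] [0.00020765 0.00316388 0.04484422] [ 2.45552855e-05  8.29376473e-01  5.58690021e-01 -3.55081275e-04]
2.1346711259754736
```

Emit:
play_rows([
  {"claw": 4,"delta_pos": [0,0,3],"twist": 0},
  {"claw": 4,"delta_pos": [0,0,6],"twist": 0},
  {"claw": 4,"delta_pos": [0,0,8.5],"twist": 0},
  {"claw": 4,"delta_pos": [0,0,10.5],"twist": 0},
  {"claw": 4,"delta_pos": [0,0,11.5],"twist": 0},
  {"claw": 4,"delta_pos": [0,0,12],"twist": 0},
  {"claw": 4,"delta_pos": [0,0,12.4],"twist": 0},
  {"claw": 4,"delta_pos": [0,0,12.4],"twist": 0},
  {"claw": 4,"delta_pos": [0,0,12.4],"twist": 0},
])

```text
clock: 13.22
tcp_pos: [0.4913, 0.2035, 0.1446]
orientation: [0.0, 0.829, 0.559, 0.0]
wrist_force: [-0.1, 0.1, -2.4]
finger_gap: 0.0512
```

Emit:
play_rows([
  {"claw": 4,"delta_pos": [0,0,0.15],"twist": 0},
  {"claw": 4,"delta_pos": [0,0,0.15],"twist": 0},
  {"claw": 4,"delta_pos": [0,0,0.15],"twist": 0},
])

```text
clock: 13.6
tcp_pos: [0.4914, 0.2036, 0.1431]
orientation: [0.0, 0.829, 0.559, 0.001]
wrist_force: [-1.3, -0.8, 2.0]
finger_gap: 0.0515
```

Emit:
play_rows([
  {"claw": 6,"delta_pos": [0,0,0],"twist": 0},
  {"claw": 7,"delta_pos": [0,0,0],"twist": 0},
  {"claw": 8.5,"delta_pos": [0,0,0],"twist": 0},
  {"claw": 8.5,"delta_pos": [0,0,0],"twist": 0},
  {"claw": 8.5,"delta_pos": [0,0,0],"twist": 0},
  {"claw": 8.5,"delta_pos": [0,0,0],"twist": 0},
  {"claw": 8.5,"delta_pos": [0,0,-2],"twist": 0},
  {"claw": 8.5,"delta_pos": [0,0,-6],"twist": 0},
  {"claw": 8.5,"delta_pos": [0,0,-11],"twist": 0},
  {"claw": 8.5,"delta_pos": [0,0,-17.8],"twist": 0},
  {"claw": 8.5,"delta_pos": [0,0,-17.8],"twist": 0},
  {"claw": 8.5,"delta_pos": [0,0,-17.8],"twist": 0},
])

```text
clock: 15.1
tcp_pos: [0.4912, 0.2035, 0.3207]
orientation: [0.0, 0.829, 0.559, 0.001]
wrist_force: [0.6, 0.1, -0.4]
finger_gap: 0.0851
```

```bash
python3 - <<'E'
from h import *
s=get_state(); print(s['clock'],s['tcp_pos'],s['finger_gap'],s['wrist_force'])
im,i=snap('wrist','w6.png'); im=cv2.imread('pics/w6.png')
c=cv2.resize(im[75:225,200:300],None,fx=4,fy=4,interpolation=cv2.INTER_CUBIC)
p=proj(i,head(.4905,.2015,-111.5)); cv2.polylines(c,[np.int32((p-[200,75])*4+2)],True,(0,255,0),1)
k=np.vstack([cv2.resize(im,(400,300)),np.zeros((300,400,3),np.uint8)])
cv2.imwrite('pics/c6.png',np.hstack([c,k]))
E
```

```text
15.1 [0.49124729 0.20350549 0.32072967] 0.08509867045112893 [ 0.64820927  0.05222284 -0.43768551]
```

View pics/c6.png

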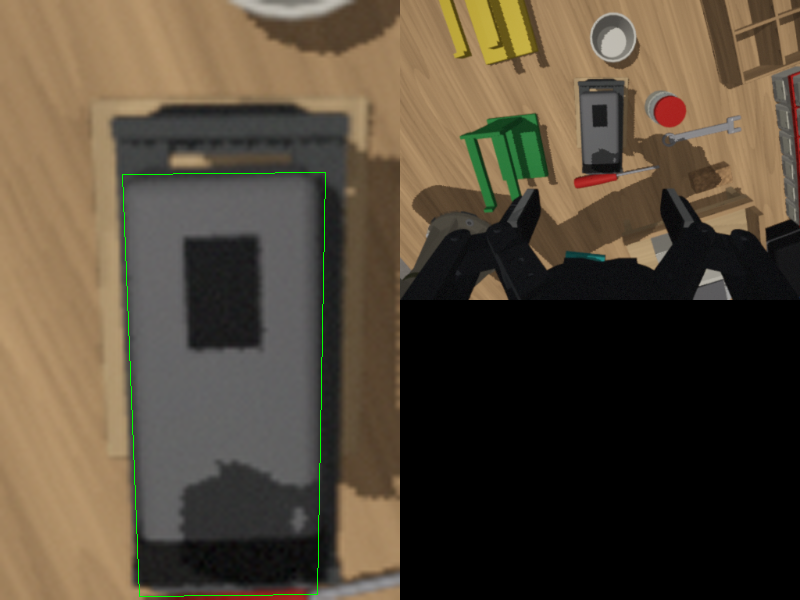

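Emit:
play_rows([
  {"claw": 8.5,"delta_pos": [-6,1.3,0],"twist": 9},
  {"claw": 6,"delta_pos": [-12,2.6,0],"twist": 18},
  {"claw": 3,"delta_pos": [-18,3.9,0],"twist": 28},
  {"claw": 0,"delta_pos": [-24,5.2,0],"twist": 38},
  {"claw": 0,"delta_pos": [-30,6.5,0],"twist": 48},
  {"claw": 0,"delta_pos": [-35.6,7.8,0],"twist": 58},
  {"claw": 0,"delta_pos": [-35.6,7.8,0],"twist": 67},
  {"claw": 0,"delta_pos": [-35.6,7.8,0],"twist": 69.5},
  {"claw": 0,"delta_pos": [-35.6,7.8,0],"twist": 69.5},
  {"claw": 0,"delta_pos": [-35.6,7.8,0],"twist": 69.5},
])

```text
clock: 16.4
tcp_pos: [0.4295, -0.1554, 0.3196]
orientation: [-0.0, 1.0, -0.013, -0.001]
wrist_force: [0.4, -0.3, -0.2]
finger_gap: 0.0002
```

```bash
python3 - <<'E'
from h import *
s=get_state(); print(s['clock'],s['tcp_pos'],s['finger_gap'],s['orientation'],s['joint_pos'].round(2))
im,i=snap('wrist','w7.png'); im=cv2.imread('pics/w7.png')
a=-1.5/57.3; ex=np.array([np.cos(a),np.sin(a),0]);ey=np.array([-ex[1],ex[0],0]); b=np.array([.548,-.159,.06])
for q in [[-.055,-.062,.123],[-.055,.0256,.123],[.055,.0256,.123],[.055,-.062,.123]]:
    u=proj(i,b+q[0]*ex+q[1]*ey+[0,0,q[2]])[0]; print(u.round(1)); cv2.circle(im,tuple(map(int,u)),2,(0,255,0),-1)
cv2.imwrite('pics/c7.png',im)
E
```

```text
16.4 [ 0.42952127 -0.15544248  0.31955129] 0.0002332334868177361 [-4.37312659e-04  9.99920546e-01 -1.25706157e-02 -8.30867405e-04] [-0.52  0.07 -0.04  1.46 -0.    2.64]
[318.9 113.5]
[230.1 113.3]
[227.  -13.1]
[326.1 -12.4]
```

View pics/c7.png

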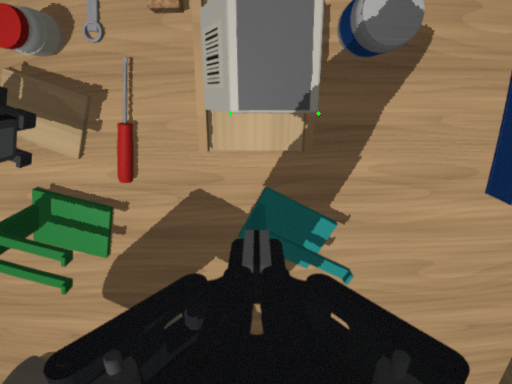

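```bash
python3 - <<'E'
from h import *
i=imaging.camera_info('wrist');t=imaging.camera_info('top')
for u,z in [((266,188),.14),((266,188),.012),((335,224),.14),((335,224),.012),((350,275),.14),((303,265),.14),((240,235),.14)]: print(u,z,atz(i,u,z).round(3))
print(proj(i,np.array([[.43,-.156,.0],[.43,-.156,.118]])).round(0))
E
python3 -c "
import cv2;a=cv2.imread('pics/top0.png')[150:300,270:400];cv2.imwrite('pics/c8.png',cv2.resize(a,None,fx=4,fy=4,interpolation=cv2.INTER_CUBIC))"
```

```text
(266, 188) 0.14 [ 0.4   -0.167  0.14 ]
(266, 188) 0.012 [ 0.354 -0.171  0.012]
(335, 224) 0.14 [ 0.347 -0.257  0.14 ]
(335, 224) 0.012 [ 0.281 -0.296  0.012]
(350, 275) 0.14 [ 0.266 -0.284  0.14 ]
(303, 265) 0.14 [ 0.285 -0.217  0.14 ]
(240, 235) 0.14 [ 0.335 -0.132  0.14 ]
[[256. 143.]
 [256. 160.]]
```

View pics/c8.png

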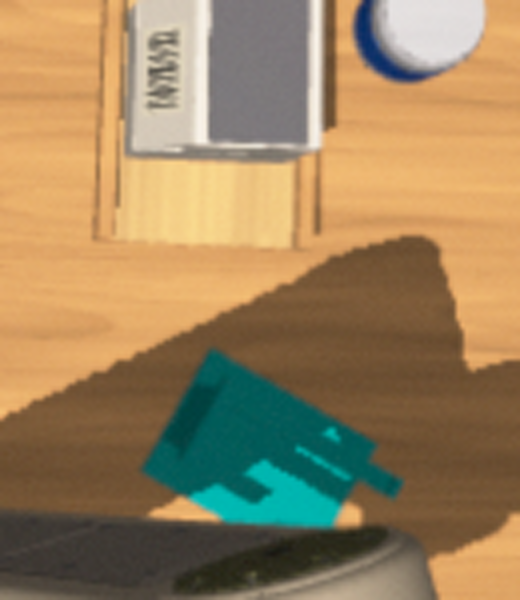

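Emit:
play_rows([
  {"claw": 0,"delta_pos": [1.5,0,3],"twist": 0},
  {"claw": 0,"delta_pos": [1.5,0,7],"twist": 0},
  {"claw": 0,"delta_pos": [1.5,0,11],"twist": 0},
  {"claw": 0,"delta_pos": [1.5,0,14],"twist": 0},
  {"claw": 0,"delta_pos": [1.5,0,17],"twist": 0},
  {"claw": 0,"delta_pos": [1.5,0,19],"twist": 0},
  {"claw": 0,"delta_pos": [1.5,0,20.1],"twist": 0},
  {"claw": 0,"delta_pos": [1.5,0,20.1],"twist": 0},
  {"claw": 0,"delta_pos": [1.5,0,20.1],"twist": 0},
])

```text
clock: 17.58
tcp_pos: [0.4455, -0.1565, 0.1204]
orientation: [0.0, 1.0, -0.013, 0.001]
wrist_force: [0.2, -0.1, 0.6]
finger_gap: -0.0004
```

Emit:
play_rows([
  {"claw": 0,"delta_pos": [0.8,0,0.2],"twist": 0},
  {"claw": 0,"delta_pos": [1.6,0,0.2],"twist": 0},
  {"claw": 0,"delta_pos": [2.2,0,0.2],"twist": 0},
  {"claw": 0,"delta_pos": [2.7,0,0.2],"twist": 0},
  {"claw": 0,"delta_pos": [3.1,0,0.2],"twist": 0},
  {"claw": 0,"delta_pos": [3.5,0,0.2],"twist": 0},
  {"claw": 0,"delta_pos": [3.9,0,0.2],"twist": 0},
  {"claw": 0,"delta_pos": [4.3,0,0.2],"twist": 0},
  {"claw": 0,"delta_pos": [4.7,0,0.2],"twist": 0},
  {"claw": 0,"delta_pos": [5.1,0,0.2],"twist": 0},
  {"claw": 0,"delta_pos": [5.5,0,0.2],"twist": 0},
  {"claw": 0,"delta_pos": [5.9,0,0.2],"twist": 0},
])

```text
clock: 19.08
tcp_pos: [0.5041, -0.1578, 0.1175]
orientation: [0.0, 1.0, -0.013, -0.0]
wrist_force: [-4.0, -0.7, 1.7]
finger_gap: -0.0001
```

```bash
python3 - <<'E'
from h import *
s=get_state(); print(s['clock'],s['tcp_pos'],s['wrist_force'])
snap('scene','s8.png')
a=cv2.imread('pics/s8.png')[130:260,130:270]
cv2.imwrite('pics/c9.png',cv2.resize(a,None,fx=4,fy=4,interpolation=cv2.INTER_CUBIC))
E
```

```text
19.075 [ 0.50414022 -0.15781881  0.11751449] [-3.9862231  -0.71543823  1.69847627]
```

View pics/c9.png

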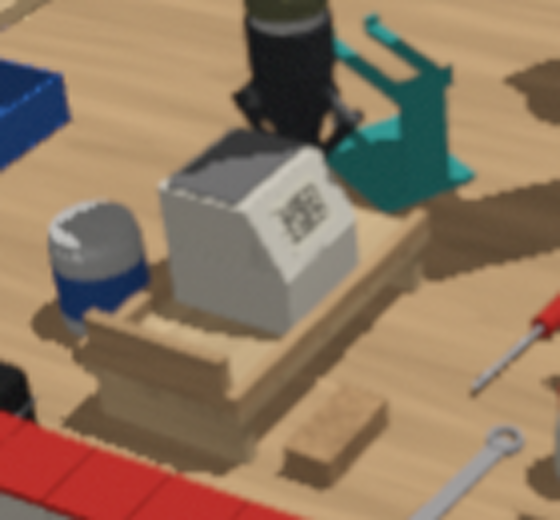

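Emit:
play_rows([
  {"claw": 0,"delta_pos": [0.5,0,0],"twist": 0},
  {"claw": 0,"delta_pos": [1.1,0,0],"twist": 0},
  {"claw": 0,"delta_pos": [1.7,0,0],"twist": 0},
  {"claw": 0,"delta_pos": [2.3,0,0],"twist": 0},
  {"claw": 0,"delta_pos": [2.9,0,0],"twist": 0},
  {"claw": 0,"delta_pos": [3.5,0,0],"twist": 0},
  {"claw": 0,"delta_pos": [4.1,0,0],"twist": 0},
  {"claw": 0,"delta_pos": [4.7,0,0],"twist": 0},
  {"claw": 0,"delta_pos": [5.3,0,0],"twist": 0},
  {"claw": 0,"delta_pos": [5.9,0,0],"twist": 0},
  {"claw": 0,"delta_pos": [6.5,0,0],"twist": 0},
  {"claw": 0,"delta_pos": [7.0,0,0],"twist": 0},
])

```text
clock: 20.62
tcp_pos: [0.5743, -0.1597, 0.1176]
orientation: [0.0, 1.0, -0.013, 0.0]
wrist_force: [-5.0, 0.2, 3.3]
finger_gap: 0.0001
```

Emit:
play_rows([
  {"claw": 0,"delta_pos": [0.4,0,0],"twist": 0},
  {"claw": 0,"delta_pos": [0.8,0,0],"twist": 0},
  {"claw": 0,"delta_pos": [1.2,0,0],"twist": 0},
  {"claw": 0,"delta_pos": [1.5,0,0],"twist": 0},
  {"claw": 0,"delta_pos": [1.8,0,0],"twist": 0},
])

```text
clock: 21.25
tcp_pos: [0.592, -0.1601, 0.1176]
orientation: [0.0, 1.0, -0.013, -0.0]
wrist_force: [-5.2, 0.1, 3.9]
finger_gap: -0.0
```

Now step in small increments until the stop is felt.

Emit:
play_rows([
  {"claw": 0,"delta_pos": [0.2,0,0],"twist": 0},
  {"claw": 0,"delta_pos": [0.4,0,0],"twist": 0},
  {"claw": 0,"delta_pos": [0.6,0,0],"twist": 0},
  {"claw": 0,"delta_pos": [0.6,0,0],"twist": 0},
])

```text
clock: 21.75
tcp_pos: [0.5947, -0.1589, 0.1175]
orientation: [-0.001, 1.0, -0.013, -0.003]
wrist_force: [-13.6, 3.5, 9.9]
finger_gap: 0.0001
```

Emit:
play_rows([
  {"claw": 0,"delta_pos": [0.2,0,0],"twist": 0},
  {"claw": 0,"delta_pos": [0.3,0,0],"twist": 0},
  {"claw": 0,"delta_pos": [0.3,0,0],"twist": 0},
])

```text
clock: 22.12
tcp_pos: [0.5945, -0.1588, 0.1175]
orientation: [-0.001, 1.0, -0.014, -0.006]
wrist_force: [-24.7, 2.1, 15.5]
finger_gap: -0.0
```

Emit:
play_rows([
  {"claw": 0,"delta_pos": [-0.4,0,0],"twist": 0},
  {"claw": 0,"delta_pos": [-0.8,0,0],"twist": 0},
  {"claw": 0,"delta_pos": [-1.5,0,0],"twist": 0},
  {"claw": 0,"delta_pos": [-4,0,0],"twist": 0},
  {"claw": 0,"delta_pos": [-8,0,0],"twist": 0},
  {"claw": 0,"delta_pos": [-12,0,0],"twist": 0},
  {"claw": 0,"delta_pos": [-14,0,0],"twist": 0},
  {"claw": 0,"delta_pos": [-14,0,-6],"twist": 0},
  {"claw": 0,"delta_pos": [-14,0,-12],"twist": 0},
  {"claw": 0,"delta_pos": [-14,0,-18],"twist": 0},
  {"claw": 0,"delta_pos": [-14,0,-20],"twist": 0},
  {"claw": 0,"delta_pos": [-14,0,-20],"twist": 0},
])

```text
clock: 23.62
tcp_pos: [0.4621, -0.1572, 0.3192]
orientation: [0.001, 1.0, -0.013, 0.002]
wrist_force: [-0.1, -0.3, -0.5]
finger_gap: 0.0
```

```bash
python3 - <<'E'
from h import *
s=get_state(); print(s['clock'],s['tcp_pos'],s['wrist_force'])
snap('scene','s9.png'); snap('top','t9.png')
a=cv2.imread('pics/s9.png')[120:270,130:350]; b=cv2.imread('pics/t9.png')[90:220,260:400]
cv2.imwrite('pics/c10.png',np.vstack([cv2.resize(a,(440,300)),cv2.resize(b,(323,300),interpolation=cv2.INTER_CUBIC)[:, :]]) if 0 else np.hstack([cv2.resize(a,(440,300)),cv2.resize(b,(323,300),interpolation=cv2.INTER_CUBIC)]))
for q in ['jar','tub','tin','block']: print(q,[np.round(d['extent']).astype(int).tolist() for d in spotter.spot_in('top',q)][:2])
E
```

```text
23.625 [ 0.46209729 -0.15724787  0.31916864] [-0.07878929 -0.32712329 -0.46030175]
jar [[202, 137, 224, 160]]
tub [[148, 149, 174, 178]]
tin []
block [[272, 119, 286, 144]]
```

Emit:
play_rows([
  {"claw": 0,"delta_pos": [5,0,0],"twist": 0},
  {"claw": 0,"delta_pos": [10,0,0],"twist": 0},
  {"claw": 0,"delta_pos": [15,0,0],"twist": 0},
  {"claw": 0,"delta_pos": [18.5,0,0],"twist": 0},
  {"claw": 0,"delta_pos": [18.5,0,0],"twist": 0},
  {"claw": 0,"delta_pos": [18.5,0,0],"twist": 0},
])

```text
clock: 24.68
tcp_pos: [0.6452, -0.1614, 0.3165]
orientation: [-0.0, 1.0, -0.013, -0.001]
wrist_force: [0.1, -0.2, 1.0]
finger_gap: -0.0004
```

```bash
python3 - <<'E'
from h import *
s=get_state(); print(s['clock'],s['tcp_pos'])
im,i=snap('wrist','w9.png'); print([(np.round(d['extent']),round(d['conf'],2)) for d in spotter.spot_in('wrist','bin')])
a=-1.5/57.3; im=im.astype(np.float32)
for z,x0,x1 in [(.183,.68,.74),(.11,.70,.76)]:
  for off in [-.04,0]:
    xs=np.arange(x0,x1,.002); P=np.c_[xs,-.160+np.tan(a)*(xs-.584)+off,np.full(len(xs),z)]
    uv=proj(i,P); 
    print(z,off,uv[0].round(0),uv[-1].round(0)); v=cv2.remap(im,uv[:,0].astype(np.float32)[None],uv[:,1].astype(np.float32)[None],1)[0]
    print(' '.join(f"{x*1000:.0f}:{r:.0f}/{b:.0f}" for x,(r,g,b) in zip(xs,v)))
E
```

```text
24.675 [ 0.64520232 -0.16136857  0.31648999]
[(array([204., 105., 318., 208.]), 0.69)]
0.183 -0.04 [296. 142.] [298.  81.]
680:47/47 682:46/47 684:47/49 686:46/49 688:49/50 690:45/47 692:49/50 694:49/49 696:48/49 698:49/49 700:48/48 702:48/49 704:48/48 706:50/49 708:48/48 710:48/47 712:48/49 714:68/65 716:130/118 718:99/90 720:85/66 722:80/43 724:80/43 726:80/43 728:81/42 730:89/47 732:90/50 734:84/45 736:83/44 738:84/47
0.183 0 [256. 143.] [256.  82.]
680:62/63 682:62/64 684:62/62 686:62/62 688:62/62 690:63/63 692:63/63 694:64/64 696:65/65 698:64/64 700:65/66 702:76/75 704:101/101 706:102/102 708:103/102 710:101/101 712:103/102 714:103/103 716:103/98 718:139/126 720:95/85 722:84/55 724:82/45 726:81/44 728:83/46 730:83/46 732:87/48 734:84/47 736:87/48 738:91/50
0.11 -0.04 [288. 115.] [290.  63.]
700:90/91 702:100/100 704:100/99 706:99/98 708:98/98 710:107/105 712:154/142 714:140/128 716:93/85 718:82/57 720:80/43 722:81/44 724:79/42 726:80/44 728:79/43 730:87/48 732:91/51 734:84/45 736:85/46 738:86/47 740:86/46 742:86/45 744:89/49 746:91/50 748:134/77 750:169/101 752:173/102 754:173/103 756:170/99 758:164/97 760:166/98
0.11 0 [256. 116.] [256.  64.]
700:102/102 702:102/102 704:101/100 706:103/103 708:104/102 710:103/102 712:98/95 714:130/119 716:121/110 718:89/79 720:84/54 722:82/45 724:83/45 726:82/45 728:83/46 730:83/46 732:89/48 734:86/47 736:84/46 738:86/47 740:91/51 742:95/53 744:95/52 746:94/53 748:106/60 750:168/100 752:174/104 754:177/105 756:174/102 758:168/98 760:164/97
```

```bash
python3 - <<'E'
from h import *
print([(np.round(d['extent']),round(d['conf'],2)) for d in (snap('scene','s10.png'),spotter.spot_in('scene','scanner'))[1]])
print(env.hand_in())
E
```

```text
[(array([283., 178., 323., 222.]), 0.63), (array([225., 237., 259., 268.]), 0.25)]
the job is handed in; nothing more can be done
None
```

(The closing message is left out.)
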